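# Swap the calibration block for a comparison set of mounted specimens

### The arm

A 7-joint arm with a two-finger parallel gripper is mounted at the origin on the work surface. World frame = base frame: x ahead of the robot, y to its left, z up, the work surface at z = 0. Lengths are in m, angles in degrees, forces in N, time in s.
With the tool pointing down it reaches from about 0.425 to 0.875 m from the base axis. Payload 4.7 kg.
Tool frame: the origin (TCP) lies at the very end of the fingers, on their centre line; the grasp point (between the pads) lies behind it (env.pinch_z is the z of the grasp point in the tool frame, in m); z points along the fingers, y is the direction in which the jaws open and shut (so a half turn about z gives the same grasp; the last joint's range is limited). The gripper opens to 87 mm and grips with 3 to 60 N. Pads are 19 mm wide; open, the fingers measure 117 mm over their backs; the gripper's body (75 mm by 190 mm) begins 51 mm behind the grasp point.
Start: joints at [-63.249, 18.392, -4.016, 83.108, 1.295, 78.541, -3.26], TCP at [0.284, 0.585, 0.223] pointing down, gripper open.
Joint ranges: [-163.93, 163.93], [-17.29, 119.83], [-79.2, 71.16], [3.27, 140.29], [-89.18, 269.18], [5.43, 117.66], [-154.24, 154.24]. Speed limits (degrees/s): [147.25, 147.25, 180, 180, 180, 180, 180].

### API

Orientations are given as [roll, pitch, yaw] about the fixed x, y, z axes, in that order (R = Rz(yaw) Ry(pitch) Rx(roll)).
In Python, from cell import readout, read_camera, env gives the robot as it stands. The module is installed in compiled form; this text tells all that it offers.
- The arm moves only by the tool servo_tool, never from a script. Its argument "plan" is a list that holds one entry, the list of rows, each a list of 5 numbers: the finger opening in m, from 0 to 0.087, then the shift along the tool's x, y, z in m, then the turn about the tool's z in rad. In form: [[[jaw, x, y, z, yaw], ...]]. A call has 1 to 12 rows; each row is the pose to reach, as a shift and turn from the pose measured when the call began, along the tool's axes at that moment; what a row does not reach only later rows make up. A row lasts 1/12 s, in which the tool goes at most 41.7 mm and 7.16 degrees, less where a joint would pass 70% of its speed; a pose out of reach is approached as far as the arm can. A call with a gripper value outside its range is refused whole. The fingers move at their own pace and stop on an object; "force" is the grip in N (left out, the last holds). Time passes only in rows, so rows that repeat a pose let the fingers close. It gives the time, the measured TCP pose, the force and the opening at its end, in the units of the state.
- readout.get_obs(): the state, without advancing time (a new reading comes with each control period).
- read_camera(name): name is "scene" or "top" or "wrist"; returns a dict with "image" (400x640x3 uint8, red, green, blue), "range_z" (400x640 float32, m along the optical axis (not along the pixel's ray), 0 where there is no reading), "mtx" (3x3 intrinsics, pixels), "D" ([k1, k2, p1, p2, k3] as OpenCV has them; the pictures are not rectified), "camera_from_world" (4x4, takes a point from world to camera coordinates). Camera axes: x right, y up, looking along -z (the intrinsics and any distortion apply to the point x, -y, -z); pixel columns grow to the right and rows downward; lengths in m; the calibration is good to about 2 mm. A picture is of the moment at which its call begins.
- env.sign_off(): hands the job in, once; it reports no verdict.
The state is a dict: "time_s": time; "qpos": joint angles; "joint_velocities": joint speeds; "effort": joint torques, N m; "tool_pos": TCP position; "tool_rot": TCP orientation; "force": force on the tool from outside, world axes, zero at the start; "wrist_torque": the same for the moment, N m; "grip_width": finger opening in m.
Only numpy, scipy, OpenCV 4.12 (cv2) and the standard library are available. Lean on these libraries where they do the work, as an engineer would, in place of code of your own. Each camera call takes 0.05 s, during which the arm holds its last target. There are 200 camera calls.

### The job

Calibration is finished: open the wooden case, lay the steel calibration block from the specimen tray in the case's well and shut the lid fully. Make up the comparison set in the tray around the white mount, which stays where it is: the red mount in the compartment immediately to its left, the blue mount in the compartment immediately to its right, and the yellow mount in the compartment that the steel block has left (left and right as seen from the robot, along the tray). Set everything down flat and upright, polished faces up, without dropping it, and do not disturb the objective or the computer mouse.

Things in the scene. Friction and masses are not known exactly. Their poses are not given: they have to be found in the camera images.
- red_mount_mid (a point): mounted specimen: upright red resin cylinder, 30 mm diameter, 25 mm tall, 35 g, a bright polished metal square in its upper face. Starts standing on the bench in front of tray and case, in any of four spots. This point is its centre, 12.5 mm above its underside; z points up out of the polished face.
- yellow_mount_mid (a point): mounted specimen: upright yellow resin cylinder, 30 mm diameter, 25 mm tall, 35 g, a bright polished metal disc in its upper face. Starts standing on the bench in front of tray and case, in any of four spots. This point is its centre, 12.5 mm above its underside; z points up out of the polished face.
- blue_mount_mid (a point): mounted specimen: upright blue resin cylinder, 30 mm diameter, 25 mm tall, 35 g, a bright polished metal bar in its upper face. Starts standing on the bench in front of tray and case, in any of four spots. This point is its centre, 12.5 mm above its underside; z points up out of the polished face.
- white_mount_mid (a point): mounted specimen of the same shape (30 mm diameter, 25 mm tall), white resin with a copper disc in its face. It stands in the tray, second compartment from the left end or second from the right end, and stays there. This point is its centre, 12.5 mm above its underside; z up.
- block_mid (a point): calibration block: bright steel disc, 40 mm diameter, 20 mm thick, 0.2 kg, a dark line round its edge. Starts flat in the tray, second compartment from one end (the white mount is second from the other), its upper 15 mm clear of the 5 mm walls. This point is its centre, 10 mm above its underside; z up.
- tray: fixed tray, grey walls, black compartment floors, 284 mm (y) x 68 mm (x), 9 mm tall; floor 4 mm thick, walls 4 mm thick, 5 mm above the floor. Five compartments in a row, each 52 (y) x 60 mm (x), centres at y = +112, +56, 0, -56, -112 mm, x = 0. Origin: centre of its underside. +y points to the robot's left (yaw within 0.25 rad), x away from the robot. Tray and case may trade sides.
- case: fixed wooden case of the block. Origin: centre of its underside; x away from the robot (yaw within 0.3 rad). Base 110 x 110 mm, 16 mm tall; round well in its top at x = y = 0, 64 mm diameter, 9 mm deep (floor 7 mm above the bench). Its lid, 110 x 110 mm, 18 mm deep, hollow beneath, is hinged at the far edge: axis along y at x = +55, z = 16 mm.
- lid (a joint): lid angle, rad: 0 closed, grows as its front rises and swings away from the robot, stop at 1.8. Starts at 0 to 0.25. Stiff hinge (0.12 N m): stays at any angle; 2 N at the knob moves it. Closed, its top is at z = 34 mm; a brass knob on it, axis at case x = -33, y = 0 mm, turns with it: head 22 mm diameter, 15 to 29 mm above the top (middle at z = 56 mm), on a 10 mm stem.
- objective_mid (a point): bystander: microscope objective, a black stepped cylinder with a yellow ring and a silvery nose, 26 mm diameter, 44 mm tall, standing on the bench in one of the four spots among the coloured mounts. Leave alone. This point is its centre, 22 mm above its underside; z up.
- mouse_mid (a point): bystander: black computer mouse on the bench at the robot's right, 106 x 60 mm, 34 mm tall. Leave alone. This point is its centre, 17 mm above its underside; z up.

How it is judged:
By the outcome, as a careful person would: the job done as asked, in the order asked, and still so for the second after the job is handed in, with the robot touching nothing.
It also fails if it takes over 125 s, if anything falls off the work surface, if the arm or the gripper's body presses on something with over 40 N, if the wrist force passes 120 N, or if a joint passes its speed limit or range.

## Working session

There is one attempt and no reset: what is moved stays moved. The work goes in short steps, Python scripts to look and compute and a tool call to move; the robot and the scene stay as the last step left them, time stands still between calls to the robot, and variables do not carry over. Pictures are saved under pics/ and viewed, about 12 in all and at most 16, crops included, and the job is handed in when it is done.

Besides the shell and the picture viewer there is one more tool, called after "Call:" as a command line: name --argument value ..., lists and objects as JSON in quotes. servo_tool: Moves the arm, as the interface text tells. Its arguments: {"type":"object","properties":{"plan":{"type":"array"},"force":{"type":"number"}},"required":["plan"]}

```bash
mkdir -p pics
cat > h.py <<'E'
import numpy as np, cv2
from cell import readout, read_camera, env
def snap(n,f=None):
    c=read_camera(n)
    if f: cv2.imwrite('pics/'+f,c['image'][:,:,::-1])
    return c
def w2p(c,P):
    P=np.atleast_2d(P); T=c['camera_from_world']
    q=P@T[:3,:3].T+T[:3,3]; q=q*[1,-1,-1]
    return cv2.projectPoints(q.reshape(-1,1,3),np.zeros(3),np.zeros(3),c['mtx'],np.array(c['D'],float))[0].reshape(-1,2)
def ray(c,uv,z):
    uv=np.array(uv,float).reshape(-1,1,2)
    n=cv2.undistortPoints(uv,c['mtx'],np.array(c['D'],float)).reshape(-1,2)
    d=np.c_[n[:,0],-n[:,1],-np.ones(len(n))]
    T=c['camera_from_world']; R=T[:3,:3]; o=-R.T@T[:3,3]; d=d@R
    return o+d*((z-o[2])/d[:,2])[:,None]
E
python3 - <<'E'
from h import *
print(env.pinch_z, readout.get_obs())
for n in('scene','top'):
    c=snap(n,n+'0.png'); T=c['camera_from_world']; print(n,-T[:3,:3].T@T[:3,3],-T[2,:3],c['mtx'][0,0],c['D'])
E
```

```text
-0.0187 {'time_s': 0.0, 'qpos': array([-63.24967755,  18.43889803,  -4.01614394,  83.17581079,
         1.29623285,  78.54049383,  -3.25864944]), 'joint_velocities': array([-0.02664853,  0.01723124, -0.02856774, -0.07197277, -0.02197763,
       -0.03259949, -0.06956143]), 'effort': array([-8.55374419e-04, -4.91280127e+01, -4.04374329e-01, -3.12531495e+01,
       -6.39276300e-02,  4.36198991e-02,  1.83174243e-04]), 'tool_pos': array([0.28415648, 0.58397572, 0.22145547]), 'tool_rot': array([-1.79890113e+02,  6.80600631e-03,  1.54061632e+02]), 'force': array([ 0.11947537,  0.12594007, -0.32622762]), 'wrist_torque': array([ 0.00170071, -0.00013045,  0.00421787]), 'grip_width': 0.08700927434285889}
scene [ 1.08732019 -0.00348086  0.87025717] [-0.58249896 -0.06491604 -0.81023507] 490.5629515150021 [-0.11048825  0.          0.          0.          0.        ]
top [ 0.35192199 -0.07576286  1.07011174] [ 0.15932168  0.01620835 -0.98709366] 470.8279977957705 [-0.04737523  0.          0.          0.          0.        ]
```

View pics/scene0.png

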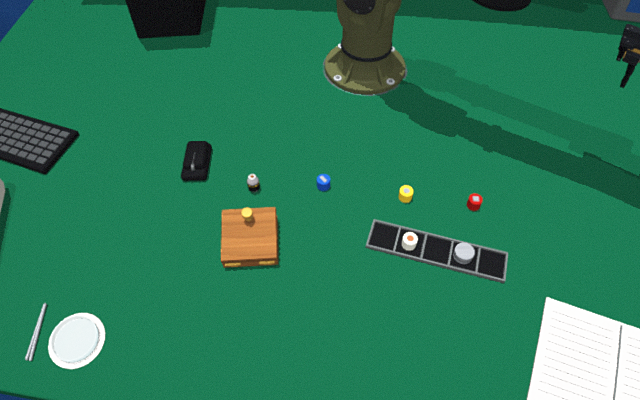

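View pics/top0.png

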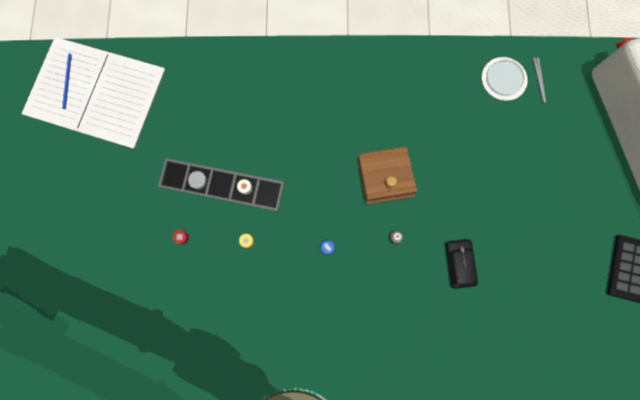

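```bash
cat > m.py <<'E'
from h import *
def blobs(c,lo,hi,box=None,amin=25):
    hsv=cv2.cvtColor(c['image'],cv2.COLOR_RGB2HSV); m=cv2.inRange(hsv,lo,hi)
    if box: k=np.zeros_like(m); u0,v0,u1,v1=box; k[v0:v1,u0:u1]=255; m&=k
    n,l,s,cen=cv2.connectedComponentsWithStats(m)
    return [(cen[i].round(1),s[i,4],m) for i in np.argsort(-s[:,4]) if i and s[i,4]>=amin][:4]
E
python3 - <<'E'
from m import *
top=snap('top'); sc=snap('scene')
R={'red':((0,120,60),(8,255,255)),'yellow':((22,120,100),(35,255,255)),'blue':((100,130,80),(125,255,255))}
B={'top':(130,140,430,265),'scene':(220,150,520,290)}
for n,(lo,hi) in R.items():
    for cn,c in(('top',top),('scene',sc)):
        for cen,a,_ in blobs(c,lo,hi,B[cn]): print(n,cn,cen,a,ray(c,cen,.018)[0].round(4))
# faces: bright blobs
for cn,c in(('top',top),('scene',sc)):
    for cen,a,_ in blobs(c,(0,0,140),(180,70,255),B[cn],10): print('bright',cn,cen,a,ray(c,cen,.025)[0].round(4))
    b=B[cn]; im=c['image'][b[1]:b[3],b[0]:b[2]]
    print(im.shape)
a=top['image'][145:265,130:430]; cv2.imwrite('pics/tc.png',cv2.resize(a,None,fx=2.6,fy=2.6,interpolation=3)[:,:,::-1])
a=sc['image'][150:290,215:515]; cv2.imwrite('pics/sc.png',cv2.resize(a,None,fx=2.6,fy=2.6,interpolation=3)[:,:,::-1])
E
```

```text
red top [180.7 236.9] 127 [0.4416 0.2583 0.018 ]
red scene [473.9 202.2] 154 [0.4489 0.2573 0.018 ]
yellow top [246.1 240.5] 125 [0.4341 0.1095 0.018 ]
yellow scene [405.4 194. ] 185 [0.4412 0.1092 0.018 ]
yellow scene [246.2 211.6] 72 [ 0.5202 -0.2258  0.018 ]
blue top [326.8 247. ] 107 [ 0.4201 -0.0715  0.018 ]
blue scene [323.1 182.5] 170 [ 0.4271 -0.0715  0.018 ]
bright top [196.5 179.4] 216 [0.5726 0.2262 0.025 ]
bright top [243.8 186. ] 138 [0.5572 0.117  0.025 ]
bright top [397.  236.5] 64 [ 0.4431 -0.2274  0.025 ]
bright top [132.6 143.3] 49 [0.6588 0.3812 0.025 ]
(125, 300, 3)
bright scene [444.2 248.7] 777 [0.5754 0.1861 0.025 ]
bright scene [409.1 240.8] 206 [0.5635 0.1159 0.025 ]
bright scene [251.9 179.2] 88 [ 0.4383 -0.2279  0.025 ]
bright scene [473.  264.2] 57 [0.6056 0.2416 0.025 ]
(140, 300, 3)
```

View pics/tc.png

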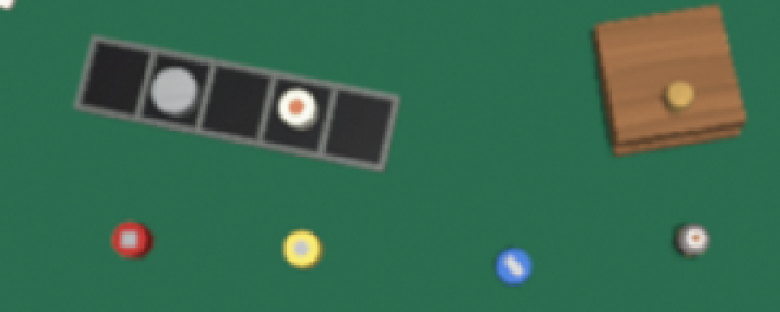

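View pics/sc.png

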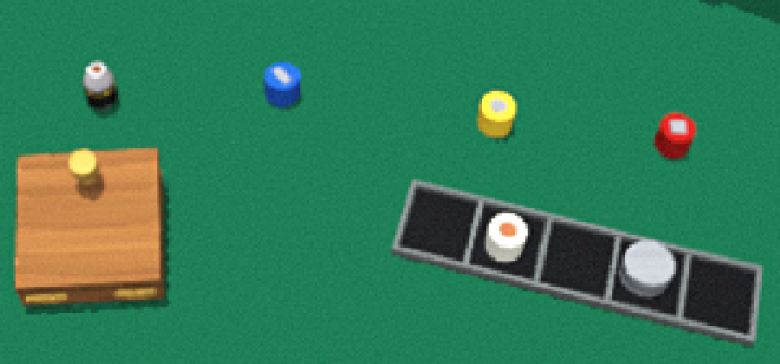

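Top view crop: tray on the robot's left, block in 2nd compartment from the left, white mount 2nd from the right; bench row red, yellow, blue, objective (left to right); case right with knob at about top pixel (391,181). So red goes in the middle compartment, blue in the rightmost one, and yellow in the block's.

Run:
```python
from m import *
top=snap('top'); sc=snap('scene')
def cloud(c):
    v,u=np.mgrid[0:400,0:640]; d=c['range_z']
    n=cv2.undistortPoints(np.c_[u.ravel(),v.ravel()].astype(float).reshape(-1,1,2),c['mtx'],np.array(c['D'],float)).reshape(-1,2)
    P=np.c_[n[:,0],-n[:,1],-np.ones(len(n))]*d.reshape(-1,1); T=c['camera_from_world']
    return (P-T[:3,3])@T[:3,:3]
ap={'red':(.442,.257,.025),'yellow':(.435,.109,.025),'blue':(.42,-.0715,.025),'white':(.56,.116,.029),'block':(.573,.226,.024)}
Cl={'top':cloud(top),'scene':cloud(sc)}
for n,(x,y,z) in ap.items():
  for k,P in Cl.items():
    q=P[np.hypot(P[:,0]-x,P[:,1]-y)<.03]; q=q[abs(q[:,2]-z)<.004]
    print(n,k,len(q),(q.max(0)+q.min(0))[:2].round(4)/2,q.mean(0).round(4))
for k,P in Cl.items():
    b=P[(abs(P[:,0]-.58)<.12)&(abs(P[:,1]+.22)<.12)]
    kn=b[b[:,2]>.048]; print('high',k,len(kn),kn.mean(0),kn.min(0),kn.max(0))
    l=b[(b[:,2]>.024)&(b[:,2]<.048)]; A=np.c_[l[:,:2],np.ones(len(l))]; print('lid plane',np.linalg.lstsq(A,l[:,2],rcond=None)[0],len(l))
    print('box',cv2.minAreaRect(l[:,:2].astype(np.float32)))
    bench=P[(abs(P[:,0]-.35)<.03)&(abs(P[:,1])<.1)]; print('bench',bench[:,2].mean(),bench[:,2].std())
tc=np.array([(94,37),(400,96),(384,171),(75,107)])/2.6+[130,145]-.3
s=np.array([(754,343),(393,252),(414,180),(762,265)])/2.6+[215,150]-.3
for c,p in((top,tc),(sc,s)):
    w=ray(c,p,.009)[:,:2]; print('tray',w.round(4).tolist(),w.mean(0).round(4),cv2.minAreaRect(w.astype(np.float32)))
for cn,c,b in(('top',top,(370,160,410,200)),('scene',sc,(230,200,262,225))):
    for cen,a,_ in blobs(c,(18,100,130),(35,255,255),b,10): print('knob',cn,cen,a,ray(c,cen,.06))
```

```text
red top 133 [0.4431 0.2602] [0.4428 0.2596 0.0252]
red scene 120 [0.4434  0.25825] [0.4438 0.2585 0.0246]
yellow top 133 [0.4356  0.10865] [0.4352 0.1086 0.0252]
yellow scene 130 [0.43475 0.10965] [0.4364 0.1093 0.0244]
blue top 138 [ 0.42085 -0.0731 ] [ 0.421  -0.0731  0.025 ]
blue scene 118 [ 0.42105 -0.07245] [ 0.4217 -0.0726  0.0244]
white top 124 [0.5579  0.11605] [0.5566 0.116  0.0286]
white scene 153 [0.5587  0.11725] [0.5588 0.1172 0.0284]
block top 231 [0.5717 0.2269] [0.5719 0.2265 0.0237]
block scene 263 [0.5762  0.22635] [0.5756 0.2267 0.023 ]
high top 701 [ 0.547839   -0.21042248  0.05455632] [ 0.52311042 -0.2671137   0.04805825] [ 0.58432388 -0.15583207  0.08214375]
lid plane [-0.11541365 -0.02906251  0.103418  ] 1595
box ((0.5834875106811523, -0.20574545860290527), (0.11040478199720383, 0.10839100927114487), 9.568781852722168)
bench 0.32295914170159873 0.4913145927235678
high scene 712 [ 0.55102097 -0.21086711  0.05419719] [ 0.52592954 -0.26660058  0.04800839] [ 0.58610485 -0.15526866  0.08192219]
lid plane [-0.18193044 -0.03425483  0.14235931] 2183
box ((0.5888378620147705, -0.20532691478729248), (0.10509412735700607, 0.1093478873372078), 9.704340934753418)
bench -0.00039474275456040153 0.0016130054952321197
tray [[0.6251, 0.3059], [0.5706, 0.0283], [0.5035, 0.0413], [0.5608, 0.3194]] [0.565  0.1737] ((0.5656329393386841, 0.17343589663505554), (0.2838853597640991, 0.06835377216339111), 78.35247039794922)
tray [[0.6302, 0.3068], [0.5757, 0.0304], [0.5066, 0.0441], [0.5609, 0.3206]] [0.5684 0.1755] ((0.5683330297470093, 0.1755244880914688), (0.2818872332572937, 0.07063870131969452), 78.8472671508789)
knob top [391.2 181.4] 82 [[ 0.56067169 -0.21227476  0.06      ]]
knob scene [246.5 212.9] 108 [[ 0.55121885 -0.21360677  0.06      ]]
```

```bash
cat >> m.py <<'E'
def cloud(c):
    v,u=np.mgrid[0:400,0:640]; d=c['range_z']
    n=cv2.undistortPoints(np.c_[u.ravel(),v.ravel()].astype(float).reshape(-1,1,2),c['mtx'],np.array(c['D'],float)).reshape(-1,2)
    P=np.c_[n[:,0],-n[:,1],-np.ones(len(n))]*d.reshape(-1,1); T=c['camera_from_world']
    return ((P-T[:3,3])@T[:3,:3])[d.ravel()>0]
E
python3 - <<'E'
from m import *
th=np.radians(9.6); ex=np.array([np.cos(th),np.sin(th)]); ey=np.array([-ex[1],ex[0]])
for k in('top','scene'):
    P=cloud(snap(k)); b=P[(abs(P[:,0]-.58)<.12)&(abs(P[:,1]+.22)<.12)&(P[:,2]>.024)]
    keep=np.ones(len(b),bool)
    for _ in range(12):
        A=np.c_[b[:,:2],np.ones(len(b))]; f=np.linalg.lstsq(A[keep],b[keep,2],rcond=None)[0]; r=b[:,2]-A@f; keep=abs(r)<max(.002,np.std(r[keep])*1.5)
    g=np.hypot(*f[:2]); print(k,f,'angle',np.arctan(g),'dir',np.degrees(np.arctan2(-f[1],-f[0])),keep.sum())
    l=b[keep]; rc=cv2.minAreaRect(l[:,:2].astype(np.float32)); print(rc); print(cv2.boxPoints(rc).round(4).tolist())
    kn=b[r>.022]; t=kn; print('knob',len(t),t.mean(0).round(4),(t.max(0)+t.min(0)).round(4)/2, t.max(0)-t.min(0), 'res',r[r>.022].max())
E
```

```text
top [-0.18685517 -0.02508949  0.1477791 ] angle 0.18634476762300578 dir 7.647502578808859 1484
((0.5846064686775208, -0.20548611879348755), (0.10852189362049103, 0.10789190977811813), 9.485479354858398)
[[0.5221999883651733, -0.16120000183582306], [0.5400000214576721, -0.26759999990463257], [0.6470000147819519, -0.24979999661445618], [0.6291999816894531, -0.14329999685287476]]
knob 83 [ 0.5563 -0.2106  0.0779] [ 0.55685 -0.2107   0.07815] [0.02120756 0.01919588 0.01032823] res 0.03340896154736099
scene [-0.18348828 -0.02888677  0.14484445] angle 0.18365511090091946 dir 8.946708827230994 2091
((0.5867461562156677, -0.2058510184288025), (0.11025020480155945, 0.10900664329528809), 9.375887870788574)
[[0.5235000252723694, -0.16110000014305115], [0.5411999821662903, -0.2685999870300293], [0.6499999761581421, -0.25060001015663147], [0.6323000192642212, -0.14309999346733093]]
knob 91 [ 0.5606 -0.2093  0.0767] [ 0.55985 -0.2097   0.0754 ] [0.02038999 0.018978   0.01121244] res 0.03380489568655283
```

```bash
cat > go.py <<'E'
import sys,ast
from h import *
from scipy.spatial.transform import Rotation as Ro
def tell(*wps):
    o=readout.get_obs(); R=Ro.from_euler('xyz',o['tool_rot'],degrees=True).as_matrix()
    print('t',round(o['time_s'],2),'pos',o['tool_pos'].round(4),'yaw',o['tool_rot'].round(2),'F',o['force'].round(1),'w',round(o['grip_width'],4),'q7',o['qpos'][6].round(0))
    for x,y,z,yaw in wps:
        d=R.T@(np.array([x,y,z])-o['tool_pos']); a=-(((yaw-o['tool_rot'][2])+180)%360-180)
        print('shift',d.round(4).tolist(),'turn',round(np.radians(a),3))
if __name__=='__main__': tell(*[ast.literal_eval(a) for a in sys.argv[1:]])
E
python3 go.py "(.5573,-.2101,.16,9.4)"
```

```text
t 0.4 pos [0.2844 0.5844 0.2224] yaw [-179.99    0.    154.06] F [-0.3 -0.3  0.5] w 0.0871 q7 -3.0
shift [-0.593, -0.595, 0.0626] turn 2.525
```

Call:
servo_tool --plan '[[[0.05,-0.593,-0.595,0,2.525],[0.05,-0.593,-0.595,0,2.525],[0.05,-0.593,-0.595,0,2.525],[0.05,-0.593,-0.595,0,2.525],[0.05,-0.593,-0.595,0,2.525],[0.05,-0.593,-0.595,0,2.525],[0.05,-0.593,-0.595,0,2.525],[0.05,-0.593,-0.595,0,2.525],[0.05,-0.593,-0.595,0,2.525],[0.05,-0.593,-0.595,0,2.525],[0.05,-0.593,-0.595,0,2.525],[0.05,-0.593,-0.595,0,2.525]]]' --force 10

```text
time_s: 1.4
tool_pos: [0.4471, 0.1097, 0.223]
tool_rot: [180.0, -0.1, 67.8]
force: [1.5, 1.5, -0.1]
grip_width: 0.05
```

```bash
python3 go.py "(.5573,-.2101,.12,9.4)"
```

```text
t 1.4 pos [0.4471 0.1097 0.223 ] yaw [ 1.7996e+02 -6.0000e-02  6.7770e+01] F [ 1.5  1.5 -0.1] w 0.05 q7 -41.0
shift [-0.2544, 0.2229, 0.1029] turn 1.019
```

Call:
servo_tool --plan '[[[0.05,-0.254,0.223,0.05,1.019],[0.05,-0.254,0.223,0.05,1.019],[0.05,-0.254,0.223,0.05,1.019],[0.05,-0.254,0.223,0.05,1.019],[0.05,-0.254,0.223,0.05,1.019],[0.05,-0.254,0.223,0.05,1.019],[0.05,-0.254,0.223,0.103,1.019],[0.05,-0.254,0.223,0.103,1.019],[0.05,-0.254,0.223,0.103,1.019],[0.05,-0.254,0.223,0.103,1.019],[0.05,-0.254,0.223,0.103,1.019],[0.05,-0.254,0.223,0.103,1.019]]]'

```text
time_s: 2.4
tool_pos: [0.5578, -0.2088, 0.1202]
tool_rot: [-179.9, -0.1, 9.4]
force: [-0.4, 0.6, 0.4]
grip_width: 0.0499
```

```bash
python3 go.py "(.5573,-.2101,.0615,9.4)"; python3 -c "
from h import *
snap('wrist','w1.png')"
```

```text
t 2.4 pos [ 0.5578 -0.2088  0.1202] yaw [-1.7993e+02 -8.0000e-02  9.4500e+00] F [-0.4  0.6  0.4] w 0.0499 q7 -52.0
shift [-0.0008, 0.0012, 0.0587] turn 0.001
```

View pics/w1.png

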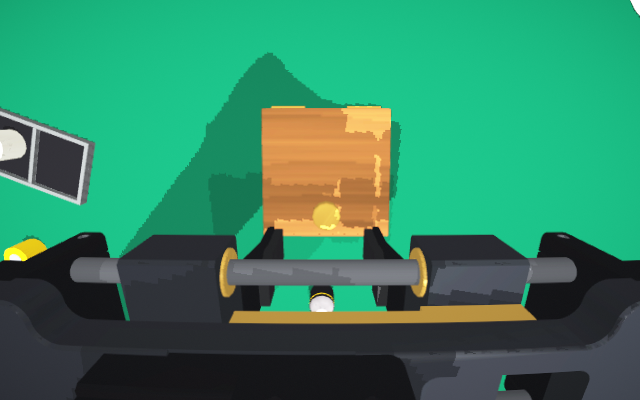

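The wrist view shows the knob at (326,215), midway between the fingers (centre ≈ 325), with the lid edges parallel to the jaws. Going down and gripping.

Call:
servo_tool --plan '[[[0.05,-0.001,0.001,0.03,0],[0.05,-0.001,0.001,0.059,0],[0.05,-0.001,0.001,0.059,0],[0.05,-0.001,0.001,0.059,0],[0.018,-0.001,0.001,0.059,0],[0.018,-0.001,0.001,0.059,0],[0.018,-0.001,0.001,0.059,0],[0.018,-0.001,0.001,0.059,0],[0.018,-0.001,0.001,0.059,0],[0.018,-0.001,0.001,0.059,0]]]' --force 12

```text
time_s: 3.28
tool_pos: [0.5583, -0.211, 0.0626]
tool_rot: [179.9, -0.3, 9.5]
force: [1.2, -2.1, -0.0]
grip_width: 0.0214
```

```bash
cat > arc.py <<'E'
import sys; from go import *
H=np.array([.6354,-.1972]); th=np.radians(9.4); ex=np.array([np.cos(th),np.sin(th)])
# knob contact offset from hinge taken from current TCP: TCP = knob mid - .010
L=np.radians([float(a) for a in sys.argv[1:]]); W=[]
for t in L:
    a=np.radians(155.56)-t; r=.0967; p=H+ex*r*np.cos(a); W.append((p[0],p[1],.016+r*np.sin(a)-.010,9.4))
tell(*W)
E
python3 arc.py 10.6 15 20 25 30 35 40 45 50 55 60 65
```

```text
t 3.28 pos [ 0.5583 -0.211   0.0626] yaw [179.91  -0.27   9.48] F [ 1.2 -2.1 -0. ] w 0.0214 q7 -50.0
shift [-0.0009, -0.001, 0.0011] turn 0.001
shift [0.0036, -0.001, -0.0048] turn 0.001
shift [0.0093, -0.001, -0.0111] turn 0.001
shift [0.0155, -0.001, -0.0168] turn 0.001
shift [0.0221, -0.0009, -0.022] turn 0.001
shift [0.0292, -0.0009, -0.0265] turn 0.001
shift [0.0367, -0.0009, -0.0305] turn 0.001
shift [0.0445, -0.0009, -0.0337] turn 0.001
shift [0.0525, -0.0009, -0.0363] turn 0.001
shift [0.0607, -0.0009, -0.0382] turn 0.001
shift [0.0691, -0.0008, -0.0393] turn 0.001
shift [0.0775, -0.0008, -0.0397] turn 0.001
```

Call:
servo_tool --plan '[[[0.018,0.004,0,-0.005,0],[0.018,0.009,0,-0.011,0],[0.018,0.0155,0,-0.017,0],[0.018,0.022,0,-0.022,0],[0.018,0.029,0,-0.0265,0],[0.018,0.0365,0,-0.0305,0],[0.018,0.0445,0,-0.0335,0],[0.018,0.0525,0,-0.0365,0],[0.018,0.0605,0,-0.038,0],[0.018,0.069,0,-0.0395,0],[0.018,0.0775,0,-0.0395,0],[0.018,0.0775,0,-0.0395,0]]]'

```text
time_s: 4.28
tool_pos: [0.6385, -0.1978, 0.1036]
tool_rot: [179.8, -0.5, 9.6]
force: [0.6, -1.2, 5.5]
grip_width: 0.0211
```

```bash
python3 arc.py 65 70 75 80 85 90 95 99 101
```

```text
t 4.28 pos [ 0.6385 -0.1978  0.1036] yaw [179.78  -0.54   9.58] F [ 0.6 -1.2  5.5] w 0.0211 q7 -53.0
shift [-0.0039, -0.0011, 0.0009] turn 0.003
shift [0.0045, -0.0011, 0.0013] turn 0.003
shift [0.0129, -0.001, 0.0024] turn 0.003
shift [0.0211, -0.001, 0.0042] turn 0.003
shift [0.0292, -0.001, 0.0067] turn 0.003
shift [0.037, -0.001, 0.0099] turn 0.003
shift [0.0445, -0.001, 0.0138] turn 0.003
shift [0.0502, -0.001, 0.0174] turn 0.003
shift [0.053, -0.001, 0.0193] turn 0.003
```

Call:
servo_tool --plan '[[[0.018,0.0045,0,0.001,0],[0.018,0.013,0,0.002,0],[0.018,0.021,0,0.004,0],[0.018,0.029,0,0.007,0],[0.018,0.037,0,0.01,0],[0.018,0.0445,0,0.014,0],[0.018,0.05,0,0.017,0],[0.018,0.053,0,0.019,0],[0.018,0.053,0,0.019,0],[0.018,0.053,0,0.019,0]]]'

```text
time_s: 5.12
tool_pos: [0.6927, -0.1888, 0.0853]
tool_rot: [179.7, -0.7, 9.6]
force: [5.5, -1.0, 4.7]
grip_width: 0.0206
```

```bash
python3 go.py; python3 -c "
from h import *
c=snap('scene');cv2.imwrite('pics/s2.png',cv2.resize(c['image'][100:300,150:470],None,fx=2,fy=2)[:,:,::-1])"
```

```text
t 5.12 pos [ 0.6927 -0.1888  0.0853] yaw [179.72  -0.71   9.61] F [ 5.5 -1.   4.7] w 0.0206 q7 -54.0
```

View pics/s2.png

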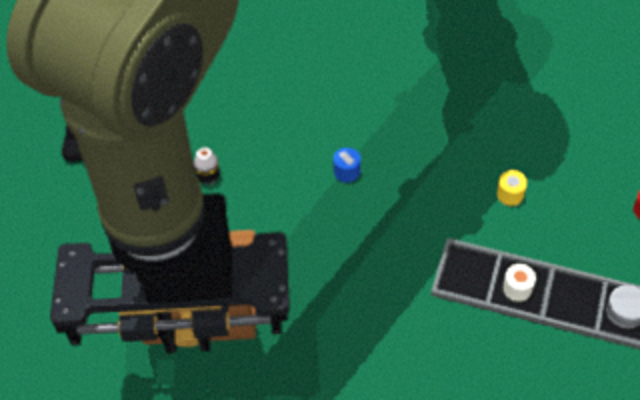

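The view shows the gripper still at the knob beyond the case, with the lid about upright. Releasing and rising.

Call:
servo_tool --plan '[[[0.05,0,0,0,0],[0.05,0,0,0,0],[0.05,0,0,0,0],[0.05,0,0,-0.03,0],[0.05,0,0,-0.07,0],[0.05,0,0,-0.11,0],[0.05,0,0,-0.14,0],[0.05,0,0,-0.14,0]]]'

```text
time_s: 5.83
tool_pos: [0.6925, -0.1898, 0.2331]
tool_rot: [179.5, -1.2, 9.6]
force: [-0.6, -0.5, 1.1]
grip_width: 0.0498
```

```bash
python3 go.py "(.5738,.2266,.2,-11.2)" "(.5738,.2266,.08,-11.2)"
```

```text
t 5.83 pos [ 0.6925 -0.1898  0.2331] yaw [179.54  -1.2    9.6 ] F [-0.6 -0.5  1.1] w 0.0498 q7 -56.0
shift [-0.0483, -0.4306, 0.0286] turn 0.363
shift [-0.0508, -0.4315, 0.1485] turn 0.363
```

Call:
servo_tool --plan '[[[0.07,-0.048,-0.431,0.029,0.363],[0.07,-0.048,-0.431,0.029,0.363],[0.07,-0.048,-0.431,0.029,0.363],[0.07,-0.048,-0.431,0.029,0.363],[0.07,-0.048,-0.431,0.029,0.363],[0.07,-0.048,-0.431,0.029,0.363],[0.07,-0.048,-0.431,0.029,0.363],[0.07,-0.048,-0.431,0.029,0.363],[0.07,-0.048,-0.431,0.029,0.363],[0.07,-0.048,-0.431,0.029,0.363],[0.07,-0.05,-0.431,0.06,0.363],[0.07,-0.05,-0.431,0.07,0.363]]]'

```text
time_s: 6.83
tool_pos: [0.5673, 0.2333, 0.154]
tool_rot: [179.9, -0.8, -10.6]
force: [-0.3, 1.1, -1.5]
grip_width: 0.0703
```

Run:
```python
from go import *; from m import cloud
tell((.5738,.2266,.06,-11.2),(.5738,.2266,.0145,-11.2))
for k in('top','scene'):
    P=cloud(snap(k))
    q=P[np.hypot(P[:,0]-.66,P[:,1]+.195)<.11]; q=q[q[:,2]>.03]
    th=np.radians(9.4); X=(q[:,:2]-[.6354,-.1972])@[np.cos(th),np.sin(th)]
    print(k,len(q),[ (lo,X[(q[:,2]>lo)&(q[:,2]<lo+.02)].min().round(3)) for lo in(.03,.06,.09) if ((q[:,2]>lo)&(q[:,2]<lo+.02)).any()],q[:,2].max())
```

```text
t 6.83 pos [0.5673 0.2333 0.154 ] yaw [179.92  -0.84 -10.61] F [-0.3  1.1 -1.5] w 0.0703 q7 -118.0
shift [0.0062, 0.0052, 0.0941] turn 0.01
shift [0.0055, 0.0052, 0.1396] turn 0.01
top 1192 [(0.03, np.float64(0.002)), (0.06, np.float64(0.008)), (0.09, np.float64(0.012))] 0.12760504881327442
scene 1637 [(0.03, np.float64(0.006)), (0.06, np.float64(0.021)), (0.09, np.float64(0.018))] 0.12650595680343674
```

Call:
servo_tool --plan '[[[0.07,0.006,0.005,0.04,0.01],[0.07,0.006,0.005,0.08,0.01],[0.07,0.006,0.005,0.11,0.01],[0.07,0.006,0.005,0.11,0.01],[0.07,0.006,0.005,0.11,0.01]]]'

```text
time_s: 7.35
tool_pos: [0.5764, 0.2165, 0.0448]
tool_rot: [179.5, -0.9, -11.8]
force: [-0.1, -0.2, 0.3]
grip_width: 0.0701
```

```bash
python3 go.py "(.5738,.2266,.0145,-11.2)"
```

```text
t 7.35 pos [0.5764 0.2165 0.0448] yaw [179.55  -0.87 -11.84] F [-0.1 -0.2  0.3] w 0.0701 q7 -114.0
shift [-0.0051, -0.0096, 0.0302] turn -0.011
```

Call:
servo_tool --plan '[[[0.07,-0.005,-0.0095,0,-0.011],[0.07,-0.005,-0.0095,0,-0.011],[0.07,-0.005,-0.0095,0,-0.011],[0.07,-0.005,-0.0095,0,-0.011],[0.07,-0.005,-0.0095,0,-0.011],[0.07,-0.005,-0.0095,0,-0.011]]]'

```text
time_s: 7.85
tool_pos: [0.5738, 0.2269, 0.0454]
tool_rot: [179.6, -0.9, -11.2]
force: [0.1, -0.7, -0.1]
grip_width: 0.0701
```

```bash
python3 go.py "(.5738,.2266,.0145,-11.2)"; python3 -c "
from h import *
snap('wrist','w2.png')"
```

```text
t 7.85 pos [0.5738 0.2269 0.0454] yaw [179.58  -0.91 -11.21] F [ 0.1 -0.7 -0.1] w 0.0701 q7 -115.0
shift [-0.0004, 0.0001, 0.0309] turn -0.0
```

View pics/w2.png

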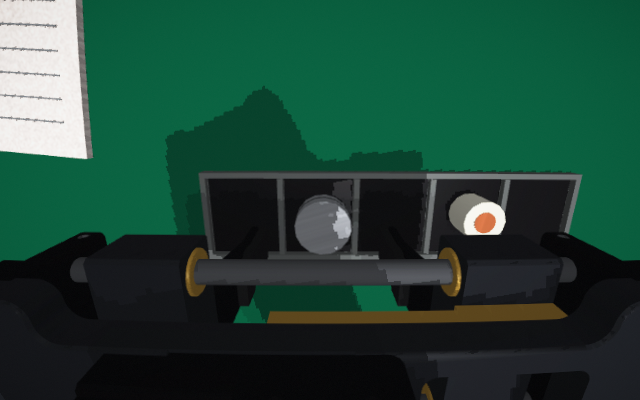

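The block is centred between the fingers (323,223) and the tray is parallel to them. Descend, grip, lift.

Call:
servo_tool --plan '[[[0.07,0,0,0.015,0],[0.07,0,0,0.031,0],[0.07,0,0,0.031,0],[0.07,0,0,0.031,0],[0.03,0,0,0.031,0],[0.03,0,0,0.031,0],[0.03,0,0,0.031,0],[0.03,0,0,0.031,0],[0.03,0,0,0.031,0],[0.03,0,0,0.031,0]]]' --force 40

```text
time_s: 8.73
tool_pos: [0.5742, 0.2266, 0.0145]
tool_rot: [179.6, -0.9, -11.2]
force: [-0.3, -0.2, 0.9]
grip_width: 0.0391
```

```bash
python3 go.py
```

```text
t 8.73 pos [0.5742 0.2266 0.0145] yaw [179.58  -0.91 -11.21] F [-0.3 -0.2  0.9] w 0.0391 q7 -114.0
```

Call:
servo_tool --plan '[[[0.03,0,0,-0.01,0],[0.03,0,0,-0.03,0],[0.03,0,0,-0.06,0],[0.03,0,0,-0.09,0],[0.03,0,0,-0.12,0],[0.03,0,0,-0.15,0],[0.03,0,0,-0.165,0],[0.03,0,0,-0.165,0],[0.03,0,0,-0.165,0]]]'

```text
time_s: 9.48
tool_pos: [0.572, 0.2284, 0.1802]
tool_rot: [179.7, -1.0, -11.2]
force: [-0.9, -0.1, -2.6]
grip_width: 0.0388
```

```bash
python3 go.py "(.5811,-.2062,.18,9.4)"; python3 -c "
from h import *
snap('wrist','w3.png')"
```

```text
t 9.48 pos [0.572  0.2284 0.1802] yaw [179.65  -0.96 -11.21] F [-0.9 -0.1 -2.6] w 0.0388 q7 -118.0
shift [0.0934, 0.4245, 0.0043] turn -0.36
```

View pics/w3.png

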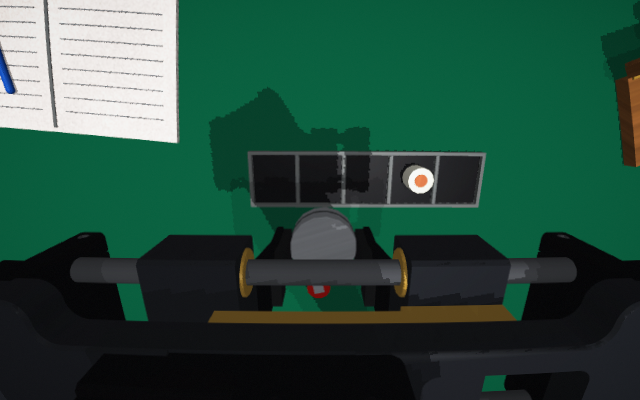

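Block held level at (323,232), its compartment empty. Carrying it to the case.

Call:
servo_tool --plan '[[[0.03,0.005,0.02,0.004,-0.02],[0.03,0.013,0.06,0.004,-0.06],[0.03,0.022,0.1,0.004,-0.1],[0.03,0.031,0.14,0.004,-0.14],[0.03,0.04,0.18,0.004,-0.18],[0.03,0.048,0.22,0.004,-0.22],[0.03,0.057,0.26,0.004,-0.26],[0.03,0.066,0.3,0.004,-0.3],[0.03,0.075,0.34,0.004,-0.34],[0.03,0.084,0.38,0.004,-0.36],[0.03,0.09,0.41,0.004,-0.36],[0.03,0.0935,0.4245,0.004,-0.36]]]'

```text
time_s: 10.53
tool_pos: [0.5773, -0.2127, 0.1774]
tool_rot: [179.2, -0.4, 9.0]
force: [-0.9, -0.2, -2.3]
grip_width: 0.0387
```

Call:
servo_tool --plan '[[[0.03,0,0,0,0],[0.03,0,0,0,0],[0.03,0,0,0,0]]]'

```text
time_s: 10.78
tool_pos: [0.5767, -0.2109, 0.1757]
tool_rot: [179.3, -0.2, 9.1]
force: [-0.8, -0.0, -1.5]
grip_width: 0.0385
```

Run:
```python
from go import *; from m import cloud
tell((.5811,-.2062,.05,9.4))
c=snap('wrist'); P=cloud(c); q=P[(np.hypot(P[:,0]-.5811,P[:,1]+.2062)<.1)]
for lo,hi in((.004,.011),(.0125,.021)):
    s=q[(q[:,2]>lo)&(q[:,2]<hi)]; print(len(s),s.mean(0),cv2.minEnclosingCircle(s[:,:2].astype(np.float32)) if len(s) else 0, cv2.minAreaRect(s[:,:2].astype(np.float32)))
cv2.imwrite('pics/w4.png',c['image'][:,:,::-1])
```

```text
t 10.78 pos [ 0.5767 -0.2109  0.1757] yaw [179.27  -0.22   9.07] F [-0.8 -0.  -1.5] w 0.0385 q7 -53.0
shift [0.0046, -0.0055, 0.1256] turn -0.006
2221 [ 0.58234346 -0.20727954  0.00816407] ((0.5820850133895874, -0.20737656950950623), 0.03211871534585953) ((0.5821394324302673, -0.2075347602367401), (0.06311328709125519, 0.0632605105638504), 44.74152374267578)
7121 [ 0.59998082 -0.20467792  0.0169828 ] ((0.588706374168396, -0.20676524937152863), 0.08136904239654541) ((0.5899016261100769, -0.20620352029800415), (0.1260920912027359, 0.11030255258083344), 9.231908798217773)
```

View pics/w4.png

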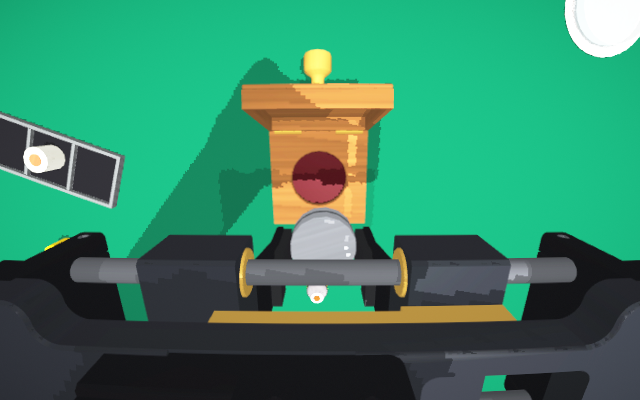

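The well shows as a full circle; depth gives its centre (0.582,-0.2075), radius 32 mm. The lid is open past upright. Lower towards it.

Call:
servo_tool --plan '[[[0.03,0.005,-0.004,0.02,-0.006],[0.03,0.005,-0.004,0.05,-0.006],[0.03,0.005,-0.004,0.08,-0.006],[0.03,0.005,-0.004,0.11,-0.006],[0.03,0.005,-0.004,0.13,-0.006],[0.03,0.005,-0.004,0.13,-0.006],[0.03,0.005,-0.004,0.13,-0.006],[0.03,0.005,-0.004,0.13,-0.006]]]'

```text
time_s: 11.5
tool_pos: [0.5838, -0.206, 0.0475]
tool_rot: [179.2, -0.4, 9.6]
force: [0.6, 0.0, -0.5]
grip_width: 0.0389
```

```bash
python3 go.py "(.582,-.2073,.018,9.4)"
```

```text
t 11.5 pos [ 0.5838 -0.206   0.0475] yaw [179.24  -0.39   9.61] F [ 0.6  0.  -0.5] w 0.0389 q7 -49.0
shift [-0.0022, 0.0006, 0.0295] turn 0.004
```

Call:
servo_tool --plan '[[[0.03,-0.002,0.001,0.008,0],[0.03,-0.002,0.001,0.016,0],[0.03,-0.002,0.001,0.022,0],[0.03,-0.002,0.001,0.026,0],[0.03,-0.002,0.001,0.028,0],[0.03,-0.002,0.001,0.0295,0],[0.03,-0.002,0.001,0.0295,0],[0.03,-0.002,0.001,0.0295,0]]]'

```text
time_s: 12.17
tool_pos: [0.5825, -0.2078, 0.0181]
tool_rot: [179.2, -0.4, 9.6]
force: [0.2, -0.2, -1.1]
grip_width: 0.0388
```

```bash
python3 go.py "(.582,-.2073,.0175,9.4)"
```

```text
t 12.17 pos [ 0.5825 -0.2078  0.0181] yaw [179.23  -0.41   9.6 ] F [ 0.2 -0.2 -1.1] w 0.0388 q7 -47.0
shift [-0.0004, -0.0006, 0.0006] turn 0.003
```

Call:
servo_tool --plan '[[[0.03,0,0,0.0005,0],[0.03,0,0,0.001,0],[0.03,0,0,0.001,0],[0.03,0,0,0.001,0]]]'

```text
time_s: 12.5
tool_pos: [0.5827, -0.208, 0.0176]
tool_rot: [179.2, -0.4, 9.6]
force: [-1.2, 0.4, 1.7]
grip_width: 0.0389
```

```bash
python3 go.py
```

```text
t 12.5 pos [ 0.5827 -0.208   0.0176] yaw [179.22  -0.44   9.59] F [-1.2  0.4  1.7] w 0.0389 q7 -47.0
```

Contact felt (force rose from -1 to +1.7 N). Opening gently and rising.

Call:
servo_tool --plan '[[[0.044,0,0,0,0],[0.05,0,0,0,0],[0.056,0,0,0,0],[0.06,0,0,0,0],[0.06,0,0,-0.01,0],[0.06,0,0,-0.03,0],[0.06,0,0,-0.07,0],[0.06,0,0,-0.11,0],[0.06,0,0,-0.15,0],[0.06,0,0,-0.18,0],[0.06,0,0,-0.18,0],[0.06,0,0,-0.18,0]]]' --force 12

```text
time_s: 13.5
tool_pos: [0.5821, -0.2064, 0.2005]
tool_rot: [179.1, -0.7, 9.6]
force: [1.0, 0.3, -1.4]
grip_width: 0.0603
```

Run:
```python
from go import *; from m import cloud
c=snap('wrist'); P=cloud(c)
q=P[(np.hypot(P[:,0]-.582,P[:,1]+.207)<.035)&(P[:,2]>.021)&(P[:,2]<.035)]; print('block',len(q),q.mean(0),cv2.minEnclosingCircle(q[:,:2].astype(np.float32)),q[:,2].std())
A=np.c_[q[:,:2],np.ones(len(q))];print(np.linalg.lstsq(A,q[:,2],rcond=None)[0])
# lid: plane from inside / knob
th=np.radians(9.4); ex=np.array([np.cos(th),np.sin(th)]); ey=np.array([-ex[1],ex[0]]); H=np.array([.6354,-.1972])
for k,Q in(('wrist',P),('top',cloud(snap('top'))),('scene',cloud(snap('scene')))):
    X=(Q[:,:2]-H)@ex; Y=(Q[:,:2]-H)@ey; Z=Q[:,2]-.016
    m=(abs(Y)<.05)&(Z>.03)&(X>-.01)&(X<.14)&(Z<.12); print(k,m.sum())
    kk=m&(abs(Y)<.015)&(X>.06); print(' knob?',kk.sum(), X[kk].max() if kk.any() else 0, (X[kk].mean(),Y[kk].mean(),Z[kk].mean(),Z[kk].max()) if kk.any() else 0)
cv2.imwrite('pics/w5.png',c['image'][:,:,::-1])
tell()
```

```text
block 827 [ 0.58325474 -0.20816075  0.02739834] ((0.5827263593673706, -0.20854133367538452), 0.020137203857302666) 0.0009392127033992553
[-1.15227134e-02  7.26904093e-05  3.41341527e-02]
wrist 3557
 knob? 127 0.06514466727561878 (np.float64(0.06220126267321586), np.float64(-0.0020259114783232127), np.float64(0.08794284723837889), np.float64(0.09091661619141565))
top 24
 knob? 0 0 0
scene 1371
 knob? 64 0.06564105667489828 (np.float64(0.0630533071447794), np.float64(0.001145093087268966), np.float64(0.08282196068520103), np.float64(0.09089919873943444))
t 13.65 pos [ 0.58   -0.2053  0.1962] yaw [179.28  -0.31   9.6 ] F [-1.2 -0.3 -0.5] w 0.0601 q7 -53.0
```

View pics/w5.png

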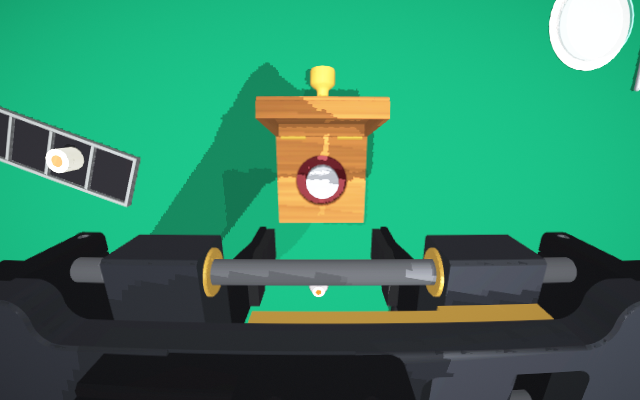

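Block lies flat in the well (top z 0.0274, centre within 1 mm); the lid is at about 100°. Back to the knob.

```bash
python3 go.py "(.6915,-.1890,.2,9.4)"
```

```text
t 13.65 pos [ 0.58   -0.2053  0.1962] yaw [179.28  -0.31   9.6 ] F [-1.2 -0.3 -0.5] w 0.0601 q7 -53.0
shift [0.1127, 0.0026, -0.0032] turn 0.003
```

Call:
servo_tool --plan '[[[0.05,0.03,0.0025,-0.003,0],[0.05,0.07,0.0025,-0.003,0],[0.05,0.1,0.0025,-0.003,0],[0.05,0.1125,0.0025,-0.003,0],[0.05,0.1125,0.0025,-0.003,0],[0.05,0.1125,0.0025,-0.003,0],[0.05,0.1125,0.0025,-0.003,0]]]'

```text
time_s: 14.23
tool_pos: [0.6896, -0.1901, 0.1987]
tool_rot: [179.3, -0.1, 9.5]
force: [0.1, -0.3, 1.1]
grip_width: 0.0502
```

```bash
python3 go.py "(.6915,-.1890,.0855,9.4)"
```

```text
t 14.23 pos [ 0.6896 -0.1901  0.1987] yaw [ 1.7929e+02 -1.5000e-01  9.4900e+00] F [ 0.1 -0.3  1.1] w 0.0502 q7 -54.0
shift [0.0017, -0.0021, 0.1132] turn 0.002
```

Call:
servo_tool --plan '[[[0.05,0.002,-0.002,0.03,0],[0.05,0.002,-0.002,0.06,0],[0.05,0.002,-0.002,0.09,0],[0.05,0.002,-0.002,0.113,0],[0.05,0.002,-0.002,0.113,0],[0.05,0.002,-0.002,0.113,0],[0.05,0.002,-0.002,0.113,0],[0.018,0.002,-0.002,0.113,0],[0.018,0.002,-0.002,0.113,0],[0.018,0.002,-0.002,0.113,0],[0.018,0.002,-0.002,0.113,0],[0.018,0.002,-0.002,0.113,0]]]'

```text
time_s: 15.23
tool_pos: [0.692, -0.1892, 0.0862]
tool_rot: [179.3, -0.2, 9.5]
force: [0.8, 0.6, 0.7]
grip_width: 0.0244
```

```bash
python3 arc.py 100 95 90 85 80 75 70 65 60 55 50
```

```text
t 15.23 pos [ 0.692  -0.1892  0.0862] yaw [179.28  -0.19   9.5 ] F [0.8 0.6 0.7] w 0.0244 q7 -52.0
shift [-0.0025, -0.0013, 0.0004] turn 0.002
shift [-0.0096, -0.0013, -0.0041] turn 0.002
shift [-0.0172, -0.0012, -0.0079] turn 0.002
shift [-0.025, -0.0012, -0.0111] turn 0.002
shift [-0.033, -0.0012, -0.0136] turn 0.002
shift [-0.0413, -0.0012, -0.0153] turn 0.002
shift [-0.0496, -0.0012, -0.0164] turn 0.002
shift [-0.0581, -0.0012, -0.0167] turn 0.002
shift [-0.0665, -0.0012, -0.0163] turn 0.002
shift [-0.0749, -0.0013, -0.0151] turn 0.002
shift [-0.0831, -0.0013, -0.0132] turn 0.002
```

Call:
servo_tool --plan '[[[0.018,-0.002,0,0,0],[0.018,-0.009,0,-0.004,0],[0.018,-0.0165,0,-0.008,0],[0.018,-0.0245,0,-0.011,0],[0.018,-0.0325,0,-0.0135,0],[0.018,-0.041,0,-0.0155,0],[0.018,-0.049,0,-0.0165,0],[0.018,-0.0575,0,-0.0165,0],[0.018,-0.066,0,-0.0165,0],[0.018,-0.0745,0,-0.015,0],[0.018,-0.0825,0,-0.013,0],[0.018,-0.0825,0,-0.013,0]]]'

```text
time_s: 16.23
tool_pos: [0.6076, -0.203, 0.0985]
tool_rot: [179.4, 0.0, 9.4]
force: [-2.8, 1.5, 6.6]
grip_width: 0.0213
```

```bash
python3 arc.py 50 45 40 35 30 25 20 15 10 5 2 0
```

```text
t 16.23 pos [ 0.6076 -0.203   0.0985] yaw [179.39   0.     9.41] F [-2.8  1.5  6.6] w 0.0213 q7 -51.0
shift [0.0025, -0.0012, -0.0007] turn 0.0
shift [-0.0056, -0.0012, 0.0019] turn 0.0
shift [-0.0133, -0.0012, 0.0052] turn 0.0
shift [-0.0208, -0.0013, 0.0092] turn 0.0
shift [-0.0278, -0.0013, 0.0138] turn 0.0
shift [-0.0345, -0.0014, 0.019] turn 0.0
shift [-0.0406, -0.0014, 0.0248] turn 0.0
shift [-0.0463, -0.0015, 0.031] turn 0.0
shift [-0.0513, -0.0016, 0.0378] turn 0.0
shift [-0.0558, -0.0017, 0.0449] turn 0.0
shift [-0.0582, -0.0017, 0.0494] turn 0.0
shift [-0.0596, -0.0017, 0.0525] turn 0.0
```

Call:
servo_tool --plan '[[[0.018,-0.0055,0,0.002,0],[0.018,-0.0135,0,0.005,0],[0.018,-0.021,0,0.009,0],[0.018,-0.028,0,0.014,0],[0.018,-0.0345,0,0.019,0],[0.018,-0.0405,0,0.025,0],[0.018,-0.0465,0,0.031,0],[0.018,-0.0515,0,0.038,0],[0.018,-0.056,0,0.045,0],[0.018,-0.058,0,0.0495,0],[0.018,-0.0595,0,0.0525,0],[0.018,-0.0595,0,0.053,0]]]'

```text
time_s: 17.23
tool_pos: [0.5486, -0.2128, 0.0457]
tool_rot: [179.5, 0.0, 9.4]
force: [-1.4, 2.2, 6.5]
grip_width: 0.0211
```

```bash
python3 arc.py 0
```

```text
t 17.23 pos [ 0.5486 -0.2128  0.0457] yaw [1.7948e+02 4.0000e-02 9.4200e+00] F [-1.4  2.2  6.5] w 0.0211 q7 -47.0
shift [0.0001, -0.0012, -0.0003] turn 0.0
```

Call:
servo_tool --plan '[[[0.018,0,0,0.001,0],[0.018,0,0,0.002,0],[0.018,0,0,0.002,0],[0.018,0,0,0.002,0]]]'

```text
time_s: 17.57
tool_pos: [0.5487, -0.2128, 0.0453]
tool_rot: [179.5, 0.0, 9.4]
force: [-3.9, 3.4, 12.8]
grip_width: 0.0212
```

```bash
python3 arc.py 0
```

```text
t 17.57 pos [ 0.5487 -0.2128  0.0453] yaw [1.7955e+02 4.0000e-02 9.4300e+00] F [-3.9  3.4 12.8] w 0.0212 q7 -47.0
shift [0.0, -0.0012, -0.0007] turn 0.001
```

The lid is hard on its stop (force up to 13 N with no more travel). Release, rise, check from the cameras.

Call:
servo_tool --plan '[[[0.03,0,0,0,0],[0.05,0,0,0,0],[0.05,0,0,0,0],[0.05,0,0,-0.03,0],[0.05,0,0,-0.07,0],[0.05,0,0,-0.11,0],[0.05,0,0,-0.14,0],[0.05,0,0,-0.14,0],[0.05,0,0,-0.14,0]]]'

```text
time_s: 18.32
tool_pos: [0.5495, -0.2125, 0.1868]
tool_rot: [179.5, -0.1, 9.4]
force: [-0.6, 0.7, -0.3]
grip_width: 0.0496
```

```bash
python3 go.py "(.4433,.259,.12,78.8)"
```

```text
t 18.32 pos [ 0.5495 -0.2125  0.1868] yaw [ 1.7947e+02 -1.4000e-01  9.4200e+00] F [-0.6  0.7 -0.3] w 0.0496 q7 -53.0
shift [-0.0278, -0.4831, 0.0622] turn -1.211
```

Call:
servo_tool --plan '[[[0.05,-0.028,-0.483,0,-1.211],[0.05,-0.028,-0.483,0,-1.211],[0.05,-0.028,-0.483,0,-1.211],[0.05,-0.028,-0.483,0,-1.211],[0.05,-0.028,-0.483,0,-1.211],[0.05,-0.028,-0.483,0,-1.211],[0.05,-0.028,-0.483,0,-1.211],[0.05,-0.028,-0.483,0.03,-1.211],[0.05,-0.028,-0.483,0.03,-1.211],[0.05,-0.028,-0.483,0.062,-1.211],[0.05,-0.028,-0.483,0.062,-1.211],[0.05,-0.028,-0.483,0.062,-1.211]]]'

```text
time_s: 19.32
tool_pos: [0.4404, 0.2606, 0.1171]
tool_rot: [179.8, 0.6, 78.9]
force: [0.6, 0.5, -0.9]
grip_width: 0.0508
```

Call:
servo_tool --plan '[[[0.055,0,0,0,0],[0.055,0,0,0,0],[0.055,0,0,0,0]]]'

```text
time_s: 19.57
tool_pos: [0.4397, 0.2591, 0.1154]
tool_rot: [179.9, 0.8, 78.9]
force: [0.2, -0.4, 0.2]
grip_width: 0.0544
```

```bash
cat > chk.py <<'E'
from go import *; from m import cloud
def chk():
    th=np.radians(9.4); ex=np.array([np.cos(th),np.sin(th)]); ey=np.array([-ex[1],ex[0]]); C=np.array([.5811,-.2062])
    for k in('top','scene'):
        P=cloud(snap(k))
        X=(P[:,:2]-C)@ex; Y=(P[:,:2]-C)@ey; m=(abs(X)<.05)&(abs(Y)<.05)&(abs(np.hypot(X+.033,Y))>.03)
        if m.any():
            A=np.c_[X[m],Y[m],np.ones(m.sum())]; print(k,'lid slope x,y, z',np.linalg.lstsq(A,P[m,2],rcond=None)[0].round(4))
        for n,(x,y,z) in {'red':(.443,.259,.025),'yellow':(.4355,.109,.025),'blue':(.421,-.073,.025),'obj':(.443,-.2275,.044),'white':(.5578,.1165,.029)}.items():
            q=P[np.hypot(P[:,0]-x,P[:,1]-y)<.025]; q=q[abs(q[:,2]-z)<.004]
            if len(q): print(k,n,len(q),(q.max(0)+q.min(0))[:2].round(4)/2)
if __name__=='__main__': chk(); tell((.4433,.259,.05,78.8),(.4433,.259,.008,78.8))
E
python3 chk.py
```

```text
top lid slope x,y, z [-0.0024 -0.0012  0.034 ]
top red 135 [0.4429 0.2599]
top yellow 129 [0.43575 0.1088 ]
top blue 139 [ 0.4209 -0.0731]
top obj 38 [ 0.4438  -0.22495]
top white 119 [0.55765 0.1159 ]
scene lid slope x,y, z [-0.0047  0.0029  0.0336]
scene red 123 [0.4429  0.25865]
scene yellow 129 [0.4355  0.10885]
scene blue 120 [ 0.42175 -0.07315]
scene obj 40 [ 0.44425 -0.22585]
scene white 154 [0.55785 0.11735]
t 19.67 pos [0.4411 0.2587 0.1169] yaw [179.84   0.64  78.77] F [ 0.2 -0.4 -0.8] w 0.0546 q7 -43.0
shift [0.0014, 0.0019, 0.0669] turn -0.001
shift [0.0019, 0.0018, 0.1089] turn -0.001
```

Lid is closed (slope ≈ 0, top z 0.034); nothing else disturbed. Grasp red.

Call:
servo_tool --plan '[[[0.055,0.002,0.002,0.03,0],[0.055,0.002,0.002,0.06,0],[0.055,0.002,0.002,0.09,0],[0.055,0.002,0.002,0.108,0],[0.055,0.002,0.002,0.108,0],[0.055,0.002,0.002,0.108,0],[0.02,0.002,0.002,0.108,0],[0.02,0.002,0.002,0.108,0],[0.02,0.002,0.002,0.108,0],[0.02,0.002,0.002,0.108,0],[0.02,0.002,0.002,0.108,0],[0.02,0.002,0.002,0.108,0]]]' --force 20

```text
time_s: 20.67
tool_pos: [0.444, 0.2595, 0.0097]
tool_rot: [179.8, 0.6, 78.8]
force: [-0.0, 0.0, 4.2]
grip_width: 0.0291
```

```bash
cat > tray.py <<'E'
import sys; from go import *
a=np.radians(-11.2); ty=np.array([-np.sin(a),np.cos(a)]); tx=np.array([np.cos(a),np.sin(a)])
C=np.array([.5667,.1746]); S={'red':0,'blue':-.112,'yellow':.056}
p=C+ty*S[sys.argv[1]]; print(p); tell(*[(p[0],p[1],float(z),78.8) for z in sys.argv[2:]])
E
python3 tray.py red .07 .0125
```

```text
[0.5667 0.1746]
t 20.67 pos [0.444  0.2595 0.0097] yaw [179.8    0.57  78.78] F [-0.   0.   4.2] w 0.0291 q7 -40.0
shift [-0.06, 0.1371, -0.0592] turn -0.0
shift [-0.0594, 0.1369, -0.0017] turn -0.0
```

Call:
servo_tool --plan '[[[0.02,0,0,-0.01,0],[0.02,0,0,-0.03,0],[0.02,0,0,-0.06,0],[0.02,-0.015,0.034,-0.06,0],[0.02,-0.03,0.068,-0.06,0],[0.02,-0.045,0.102,-0.06,0],[0.02,-0.06,0.137,-0.06,0],[0.02,-0.06,0.137,-0.06,0],[0.02,-0.06,0.137,-0.06,0],[0.02,-0.06,0.137,-0.06,0]]]'

```text
time_s: 21.5
tool_pos: [0.5661, 0.1749, 0.0708]
tool_rot: [179.9, 0.6, 78.8]
force: [0.2, 0.8, -1.0]
grip_width: 0.0294
```

```bash
python3 tray.py red .0145; python3 -c "
from h import *
snap('wrist','w6.png')"
```

```text
[0.5667 0.1746]
t 21.5 pos [0.5661 0.1749 0.0708] yaw [179.85   0.57  78.76] F [ 0.2  0.8 -1. ] w 0.0294 q7 -24.0
shift [0.0004, 0.0005, 0.0563] turn -0.001
```

View pics/w6.png

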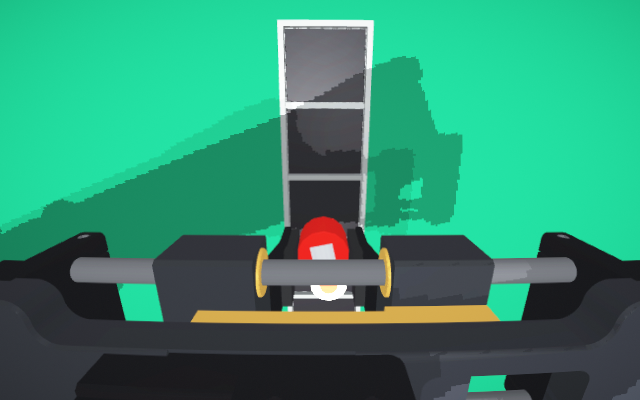

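Red is held level over the middle compartment (two empty ones ahead of it in the view, white behind it). Lowering.

Call:
servo_tool --plan '[[[0.02,0,0,0.02,0],[0.02,0,0,0.035,0],[0.02,0,0,0.046,0],[0.02,0,0,0.052,0],[0.02,0,0,0.055,0],[0.02,0,0,0.057,0],[0.02,0,0,0.0575,0],[0.02,0,0,0.0575,0],[0.02,0,0,0.0575,0]]]'

```text
time_s: 22.3
tool_pos: [0.5661, 0.1753, 0.0139]
tool_rot: [179.8, 0.5, 78.9]
force: [-0.4, 0.6, 0.1]
grip_width: 0.0292
```

```bash
python3 go.py
```

```text
t 22.3 pos [0.5661 0.1753 0.0139] yaw [179.81   0.51  78.85] F [-0.4  0.6  0.1] w 0.0292 q7 -23.0
```

Call:
servo_tool --plan '[[[0.02,0,0,0.0005,0],[0.02,0,0,0.001,0],[0.02,0,0,0.001,0]]]'

```text
time_s: 22.55
tool_pos: [0.5666, 0.1754, 0.0138]
tool_rot: [179.8, 0.5, 78.8]
force: [-0.5, 0.2, 4.9]
grip_width: 0.0294
```

Call:
servo_tool --plan '[[[0.034,0,0,0,0],[0.04,0,0,0,0],[0.046,0,0,0,0],[0.05,0,0,0,0],[0.05,0,0,-0.01,0],[0.05,0,0,-0.04,0],[0.05,0,0,-0.08,0],[0.05,0,0,-0.11,0],[0.05,0,0,-0.11,0],[0.05,0,0,-0.11,0]]]'

```text
time_s: 23.38
tool_pos: [0.5681, 0.1769, 0.1268]
tool_rot: [179.5, 0.3, 78.8]
force: [-0.2, -0.8, -0.9]
grip_width: 0.0499
```

```bash
python3 go.py "(.4213,-.073,.12,78.8)"
```

```text
t 23.38 pos [0.5681 0.1769 0.1268] yaw [179.53   0.28  78.84] F [-0.2 -0.8 -0.9] w 0.0499 q7 -25.0
shift [-0.2736, -0.0957, 0.0073] turn 0.001
```

Call:
servo_tool --plan '[[[0.055,-0.274,-0.096,0.005,0],[0.055,-0.274,-0.096,0.005,0],[0.055,-0.274,-0.096,0.005,0],[0.055,-0.274,-0.096,0.005,0],[0.055,-0.274,-0.096,0.005,0],[0.055,-0.274,-0.096,0.005,0],[0.055,-0.274,-0.096,0.005,0],[0.055,-0.274,-0.096,0.005,0],[0.055,-0.274,-0.096,0.005,0],[0.055,-0.274,-0.096,0.005,0],[0.055,-0.274,-0.096,0.005,0],[0.055,-0.274,-0.096,0.005,0]]]'

```text
time_s: 24.38
tool_pos: [0.4212, -0.0722, 0.1221]
tool_rot: [179.6, 0.3, 79.0]
force: [-0.3, 0.3, 0.2]
grip_width: 0.0552
```

```bash
python3 go.py "(.4213,-.073,.05,78.8)" "(.4213,-.073,.0085,78.8)"
```

```text
t 24.38 pos [ 0.4212 -0.0722  0.1221] yaw [179.56   0.33  78.97] F [-0.3  0.3  0.2] w 0.0552 q7 -9.0
shift [-0.0003, -0.0003, 0.0721] turn 0.003
shift [-0.0001, -0.0006, 0.1136] turn 0.003
```

Call:
servo_tool --plan '[[[0.055,0,0,0.03,0],[0.055,0,0,0.06,0],[0.055,0,0,0.09,0],[0.055,0,0,0.113,0],[0.055,0,0,0.113,0],[0.055,0,0,0.113,0],[0.02,0,0,0.113,0],[0.02,0,0,0.113,0],[0.02,0,0,0.113,0],[0.02,0,0,0.113,0],[0.02,0,0,0.113,0],[0.02,0,0,0.113,0]]]'

```text
time_s: 25.38
tool_pos: [0.4226, -0.0729, 0.0099]
tool_rot: [179.5, 0.3, 79.0]
force: [-0.4, 0.4, 5.4]
grip_width: 0.0295
```

```bash
python3 tray.py blue .07
```

```text
[0.54494575 0.06473302]
t 25.38 pos [ 0.4226 -0.0729  0.0099] yaw [179.49   0.28  78.97] F [-0.4  0.4  5.4] w 0.0295 q7 -1.0
shift [0.1582, 0.0942, -0.0601] turn 0.003
```

Call:
servo_tool --plan '[[[0.02,0,0,-0.01,0],[0.02,0,0,-0.03,0],[0.02,0,0,-0.06,0],[0.02,0.03,0.018,-0.06,0],[0.02,0.06,0.036,-0.06,0],[0.02,0.09,0.054,-0.06,0],[0.02,0.12,0.072,-0.06,0],[0.02,0.145,0.086,-0.06,0],[0.02,0.158,0.094,-0.06,0],[0.02,0.158,0.094,-0.06,0],[0.02,0.158,0.094,-0.06,0],[0.02,0.158,0.094,-0.06,0]]]'

```text
time_s: 26.38
tool_pos: [0.5439, 0.0633, 0.07]
tool_rot: [179.5, 0.3, 78.9]
force: [0.6, 0.3, -0.7]
grip_width: 0.029
```

```bash
python3 tray.py blue .0135
```

```text
[0.54494575 0.06473302]
t 26.38 pos [0.5439 0.0633 0.07  ] yaw [179.53   0.33  78.91] F [ 0.6  0.3 -0.7] w 0.029 q7 -14.0
shift [0.0019, 0.0003, 0.0565] turn 0.002
```

Call:
servo_tool --plan '[[[0.02,0.002,0,0.02,0],[0.02,0.002,0,0.035,0],[0.02,0.002,0,0.046,0],[0.02,0.002,0,0.052,0],[0.02,0.002,0,0.055,0],[0.02,0.002,0,0.0565,0],[0.02,0.002,0,0.057,0],[0.02,0.002,0,0.057,0],[0.02,0.002,0,0.057,0]]]'

```text
time_s: 27.13
tool_pos: [0.5453, 0.0646, 0.0139]
tool_rot: [179.5, 0.3, 78.9]
force: [-1.6, -0.5, 3.5]
grip_width: 0.0295
```

```bash
python3 go.py
```

```text
t 27.13 pos [0.5453 0.0646 0.0139] yaw [179.46   0.3   78.89] F [-1.6 -0.5  3.5] w 0.0295 q7 -11.0
```

Floor contact (3.5 N). Release, rise, go to yellow.

Call:
servo_tool --plan '[[[0.034,0,0,0,0],[0.04,0,0,0,0],[0.046,0,0,0,0],[0.05,0,0,0,0],[0.05,0,0,-0.01,0],[0.05,0,0,-0.04,0],[0.05,0,0,-0.08,0],[0.05,0,0,-0.11,0],[0.05,0,0,-0.11,0],[0.05,0,0,-0.11,0]]]'

```text
time_s: 27.97
tool_pos: [0.546, 0.0658, 0.1266]
tool_rot: [179.2, 0.1, 78.9]
force: [0.6, -0.6, -0.7]
grip_width: 0.0501
```

```bash
python3 go.py "(.4356,.109,.12,78.8)"
```

```text
t 27.97 pos [0.546  0.0658 0.1266] yaw [1.7922e+02 1.4000e-01 7.8890e+01] F [ 0.6 -0.6 -0.7] w 0.0501 q7 -16.0
shift [0.0212, -0.1168, 0.0049] turn 0.002
```

Call:
servo_tool --plan '[[[0.055,0.021,-0.117,0.005,0],[0.055,0.021,-0.117,0.005,0],[0.055,0.021,-0.117,0.005,0],[0.055,0.021,-0.117,0.005,0],[0.055,0.021,-0.117,0.005,0],[0.055,0.021,-0.117,0.005,0],[0.055,0.021,-0.117,0.005,0],[0.055,0.021,-0.117,0.005,0]]]'

```text
time_s: 28.63
tool_pos: [0.4362, 0.1081, 0.1199]
tool_rot: [179.2, 0.2, 78.8]
force: [0.6, 0.6, 0.1]
grip_width: 0.0548
```

```bash
python3 go.py "(.4356,.109,.05,78.8)" "(.4356,.109,.0085,78.8)"
```

```text
t 28.63 pos [0.4362 0.1081 0.1199] yaw [179.2    0.18  78.79] F [0.6 0.6 0.1] w 0.0548 q7 -31.0
shift [0.0009, -0.0018, 0.0698] turn -0.0
shift [0.0011, -0.0023, 0.1113] turn -0.0
```

Call:
servo_tool --plan '[[[0.055,0.001,-0.001,0.03,0],[0.055,0.001,-0.001,0.06,0],[0.055,0.001,-0.002,0.09,0],[0.055,0.001,-0.002,0.111,0],[0.055,0.001,-0.002,0.111,0],[0.055,0.001,-0.002,0.111,0],[0.02,0.001,-0.002,0.111,0],[0.02,0.001,-0.002,0.111,0],[0.02,0.001,-0.002,0.111,0],[0.02,0.001,-0.002,0.111,0],[0.02,0.001,-0.002,0.111,0],[0.02,0.001,-0.002,0.111,0]]]'

```text
time_s: 29.63
tool_pos: [0.4365, 0.1093, 0.0097]
tool_rot: [179.1, 0.1, 78.8]
force: [-1.0, -0.6, 4.9]
grip_width: 0.0294
```

```bash
python3 tray.py yellow .07
```

```text
[0.57757712 0.22953349]
t 29.63 pos [0.4365 0.1093 0.0097] yaw [1.7914e+02 1.1000e-01 7.8800e+01] F [-1.  -0.6  4.9] w 0.0294 q7 -25.0
shift [0.1453, 0.1159, -0.0589] turn -0.0
```

Call:
servo_tool --plan '[[[0.02,0,0,-0.01,0],[0.02,0,0,-0.03,0],[0.02,0,0,-0.06,0],[0.02,0.03,0.024,-0.06,0],[0.02,0.06,0.048,-0.06,0],[0.02,0.09,0.072,-0.06,0],[0.02,0.115,0.092,-0.06,0],[0.02,0.135,0.108,-0.06,0],[0.02,0.145,0.116,-0.06,0],[0.02,0.145,0.116,-0.06,0],[0.02,0.145,0.116,-0.06,0],[0.02,0.145,0.116,-0.06,0]]]'

```text
time_s: 30.63
tool_pos: [0.5768, 0.228, 0.0711]
tool_rot: [179.2, 0.2, 78.7]
force: [-0.2, 1.0, -0.3]
grip_width: 0.0291
```

```bash
python3 tray.py yellow .0135
```

```text
[0.57757712 0.22953349]
t 30.63 pos [0.5768 0.228  0.0711] yaw [1.792e+02 1.700e-01 7.874e+01] F [-0.2  1.  -0.3] w 0.0291 q7 -27.0
shift [0.0018, -0.0003, 0.0576] turn -0.001
```

Call:
servo_tool --plan '[[[0.02,0.001,0,0.02,0],[0.02,0.001,0,0.035,0],[0.02,0.001,0,0.047,0],[0.02,0.001,0,0.053,0],[0.02,0.001,0,0.056,0],[0.02,0.001,0,0.0575,0],[0.02,0.001,0,0.058,0],[0.02,0.001,0,0.058,0],[0.02,0.001,0,0.058,0]]]'

```text
time_s: 31.38
tool_pos: [0.5783, 0.229, 0.0138]
tool_rot: [179.1, 0.1, 78.7]
force: [-0.1, 0.6, 0.0]
grip_width: 0.0291
```

```bash
python3 go.py
```

```text
t 31.38 pos [0.5783 0.229  0.0138] yaw [1.7913e+02 1.2000e-01 7.8750e+01] F [-0.1  0.6  0. ] w 0.0291 q7 -26.0
```

Call:
servo_tool --plan '[[[0.02,0,0,0.0005,0],[0.02,0,0,0.001,0],[0.02,0,0,0.001,0]]]'

```text
time_s: 31.63
tool_pos: [0.5788, 0.2292, 0.0137]
tool_rot: [179.1, 0.1, 78.7]
force: [-1.7, 0.3, 4.5]
grip_width: 0.0292
```

Call:
servo_tool --plan '[[[0.034,0,0,0,0],[0.04,0,0,0,0],[0.046,0,0,0,0],[0.05,0,0,0,0],[0.05,0,0,-0.01,0],[0.05,0,0,-0.04,0],[0.05,0,0,-0.08,0],[0.05,0,0,-0.12,0],[0.05,0,0,-0.16,0],[0.05,-0.03,-0.1,-0.18,0],[0.05,-0.03,-0.1,-0.18,0],[0.05,-0.03,-0.1,-0.18,0]]]'

```text
time_s: 32.63
tool_pos: [0.4696, 0.2199, 0.1939]
tool_rot: [179.1, -0.0, 78.8]
force: [-0.5, 0.8, 0.4]
grip_width: 0.0502
```

Run:
```python
from go import *; from m import cloud
from chk import chk
chk(); tell()
a=np.radians(-11.2); ty=np.array([-np.sin(a),np.cos(a)]); tx=np.array([np.cos(a),np.sin(a)]); C=np.array([.5667,.1746])
for k in('top','scene'):
    c=snap(k); P=cloud(c)
    for n,y in{'yellow':.056,'red':0,'white':-.056,'blue':-.112}.items():
        d=P[:,:2]-C-ty*y; m=(abs(d@tx)<.026)&(abs(d@ty)<.025)&(P[:,2]>.025)&(P[:,2]<.035); q=P[m]
        if m.any(): print(k,n,m.sum(),'off',((d[m].max(0)+d[m].min(0))/2).round(4),'z',q[:,2].mean().round(4),q[:,2].std().round(4))
    if k=='scene': cv2.imwrite('pics/f.png',cv2.resize(c['image'][120:300,180:520],None,fx=2.3,fy=2.3)[:,:,::-1])
```

```text
top lid slope x,y, z [-0.0046  0.0004  0.034 ]
top obj 39 [ 0.44355 -0.22495]
top white 122 [0.55755 0.116  ]
scene lid slope x,y, z [-0.0026  0.0029  0.0336]
scene obj 39 [ 0.4451 -0.2262]
scene white 156 [0.5587  0.11725]
t 32.73 pos [0.4694 0.2208 0.1938] yaw [ 1.7915e+02 -1.1000e-01  7.8910e+01] F [ 0.1 -0.1 -0.1] w 0.0501 q7 -38.0
top yellow 129 off [-0.0021 -0.0001] z 0.0284 0.0018
top red 134 off [-0.003   0.0005] z 0.0288 0.0016
top white 121 off [ 0.0013 -0.004 ] z 0.0285 0.0018
top blue 130 off [ 0.0001 -0.0012] z 0.0293 0.0019
scene yellow 150 off [ 0.0009 -0.0001] z 0.028 0.0015
scene red 146 off [-0.0015 -0.0002] z 0.0282 0.0015
scene white 157 off [ 0.0032 -0.0024] z 0.0283 0.0014
scene blue 151 off [-0.0003 -0.0003] z 0.0284 0.0017
```

View pics/f.png

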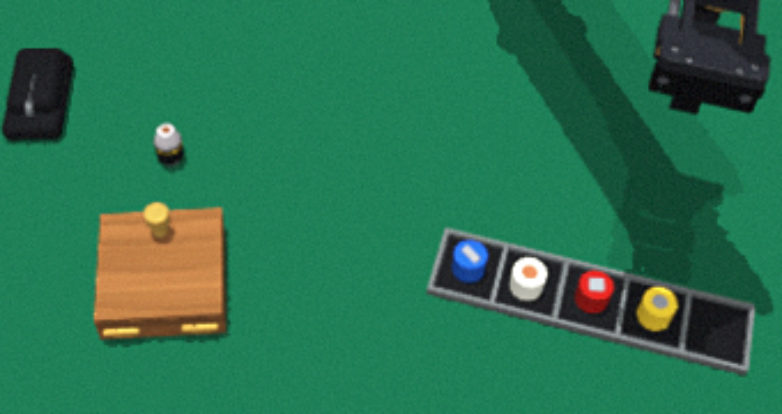

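The final view shows blue, white, red and yellow upright in their compartments (crop pixels x≈470, 528, 595, 658), the case shut, and the objective and mouse in place.

```bash
python3 -c "
from cell import env
print(env.sign_off())"
```

```text
the job is handed in; nothing more can be done
None
```

The job is done and was handed in at about 33 s of the 125 s allowed. I opened the case by its knob, laid the steel block in the well and shut the lid. Then I placed red immediately left of white, blue immediately right of it, and yellow in the compartment the block had left.

**Case:** before the lid was shut, the block lay flat, about 1 mm from the well's centre. The lid now measures shut: its slope is at most 0.005 rad and its top is at z = 34 mm. While closing, it resisted with 13 N and moved no further.

**Tray:** all four mounts stand flat with their faces up. The three placed ones are within about 3 mm of their compartment centres, and the white mount did not move.

**Bystanders:** the objective's measured position is unchanged. I checked the mouse only by eye in the final picture, and it looks undisturbed.

No final check failed. The top and scene cameras differed by up to 3 mm, about what their calibration allows. On the first approach to the block the arm stopped about 10 mm off, and I corrected that before gripping.

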